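# Pack the woodturner's travelling tool tray

### The arm

A 6-joint arm with a two-finger parallel gripper is mounted at the origin on the work surface. World frame = base frame: x ahead of the robot, y to its left, z up, the work surface at z = 0. Lengths are in mm, angles in rad, forces in N, time in s.
With the tool pointing down it reaches from about 400 to 825 mm from the base axis. Payload 7 kg.
Tool frame: the origin (TCP) lies at the very end of the fingers, on their centre line; the grasp point (between the pads) lies 19 mm behind it; z points along the fingers, y is the line along which they close (so a half turn about z gives the same grasp; the last joint's range is limited). The gripper opens to 88 mm and grips with 3 to 60 N. Pads are 19 mm wide; open, the fingers measure 130 mm over their backs; the gripper's body (78 mm by 193 mm) begins 47 mm behind the grasp point.
Start: joints at [-1.06, 0.359, 0.012, 0, -1.224, -0.288], TCP at [149.123, -658.299, 226.561] pointing down, gripper open.
Joint ranges: [-3.07, 3.07], [-1.43, 2.12], [-1.02, 1.25], [-3.03, 1.67], [-3.05, -0], [-3.03, 3.03]. Speed limits (rad/s): [2.39, 2.39, 3.01, 3.14, 3.14, 3.14].

### API

Orientations are given as a unit quaternion [x, y, z, w].
In Python, from plant import bot gives the robot as it stands. Calls block until the motion is done:
- bot.move_ptp(position, orientation): joint-space move of the TCP to a pose.
- bot.line_to(position, velocity=150, ori=None): straight line of the TCP; ori=None keeps the orientation; velocity is the mean speed in mm/s.
- bot.move_joints(angles): joint-space move.
- bot.move_gripper(opening, force=None): finger opening in mm; force is the grip in N (None keeps the last); returns when the fingers have stopped.
- bot.pause(seconds).
- bot.solve_ik(position, orientation): joint angles nearest the present ones, or None.
- bot.read_state(): the state.
- bot.camera(name): name is "scene" or "top" or "wrist"; returns the picture (384x512x3 uint8, red, green, blue); there is no depth.
- bot.get_calibration(name): a dict with "fx", "fy", "cx", "cy" (pixels), "view" (4x4, takes a point from world to camera coordinates); the wrist camera has in their place "T_tool_cam" (4x4, takes a point from camera to tool coordinates, whose origin is the TCP and whose axes are the flange's). Camera axes: x right, y up, looking along -z (the intrinsics and any distortion apply to the point x, -y, -z); pixel columns grow to the right and rows downward; lengths in mm; the calibration is good to about 2 mm. A picture is of the moment at which its call begins: read the wrist's pose just before it. get_calibration takes no time and is no camera call.
A pose or a line that the arm cannot do raises bot.Unreachable and nothing moves.
- bot.close_job(): hands the job in; it is judged then, once.
The state is a dict: "t": time; "joint_pos": joint angles; "qvel": joint speeds; "tau": joint torques, N m; "tcp_pos": TCP position; "eef_rot": TCP orientation; "contact_force": force on the tool from outside, world axes, zero at the start; "moment": the same for the moment, N m; "width": finger opening in mm; "finger_force": force on a finger pad.
Only numpy, scipy, OpenCV 4.12 (cv2) and the standard library are available. Lean on these libraries where they do the work, as an engineer would, in place of code of your own. Each camera call takes 0.05 s, during which the arm holds its last target. There are 200 camera calls.

### The job

Pack the travelling tool tray: lay the turning scraper and the flat spanner each flat into the compartment cut to its outline, setting them down rather than dropping them. When both lie in place, slide the steel keeper bar by its wooden grip over the ends of the tools, fully home against its end stop. Leave the other things on the bench where they stand.

Things in the scene. Friction and masses are not known exactly. Their poses are not given: they have to be found in the camera images.
- tray: Fixed wooden tool tray, x -164 to +120 mm, y +-112 mm. Origin: underside (on the bench), centre line, middle of the finger channel; z up. Floor plate 10 mm thick; compartment walls 14 mm high on it. The finger channel, x -30 to +30, crosses the whole tray without walls: fingers can go down to the floor there. Guide rails of the keeper: x -164 to -46, |y| 104 to 112, tops 46 mm over the bench.
- pocket_scraper (a point): Where the scraper's origin belongs: on its compartment's floor (10 mm above the bench), mid finger channel, tray y = +48 mm. Axes as the tray's. Compartment: wide part for the handle x -86 to -30 mm, 42 mm wide; finger channel; narrow part for the blade x +30 to +106 mm, 26 mm wide. Blade points to +x. Play 5 mm to each side, 6 mm lengthways.
- pocket_spanner (a point): Where the spanner's origin belongs: on its compartment's floor (10 mm above the bench), mid finger channel, tray y = -48 mm. Axes as the tray's. Compartment: narrow part for the tail x -86 to -30 mm, 30 mm wide; finger channel; wide part for the head x +30 to +86 mm, 64 mm wide. Jaws point to +x. Play 5 mm to each side, 6 mm lengthways.
- keeper (a joint): Travel of the keeper bar along tray +x, m: 0 = drawn back, clear of the compartments; 0.060 = end stop, covering the last 28 mm of scraper butt and spanner tail. Starts at 0 to 0.010; about 2 N of friction, stays where left. Bright steel strip 44 mm (tray x) by 204 mm (y) by 5 mm, underside 36 mm above the bench, 4 mm over a flat-lying scraper; a tool standing higher jams it.
- keeper_grip (a point): Top centre of the dark wooden grip in the middle of the keeper bar: an upright block 16 mm thick (tray x), 50 mm wide (tray y), 28 mm high, from the bar's top 41 mm above the bench to 69 mm. It moves with the bar; at joint 0 it is at tray x = -134 mm, y = 0. Axes as the tray's.
- scraper: Loose turning scraper, 180 mm long, about 0.13 kg, lying flat: flat-sided wooden handle 32 mm wide, 22 mm thick, from the butt at x = -80 to +8 mm; brass ferrule 26 mm wide to +28; steel blade 16 mm wide, 6 mm thick, to the nose at +100. Origin: underside, centre line, a good place to grip across the handle. x points to the nose, y across, z up.
- scraper_tip (a point): The nose of the scraper's blade, x = +100 mm from its origin, 11 mm above its underside.
- spanner: Loose flat open-jaw steel spanner, 160 mm long, 12 mm thick, about 0.4 kg, lying flat: straight tail 20 mm wide from x = -80 to +24 mm, head 54 mm wide with an open jaw 26 mm wide, to x = +80. Origin: underside, centre line, a good place to grip across the tail. x points to the jaws, y across, z up.
- spanner_jaw (a point): Middle of the spanner's open jaw end, x = +80 mm from its origin, 6 mm above its underside.
- bowl: Bystander: turned wooden bowl, 110 mm wide, 50 mm high. Origin: centre of its underside.
- chuck: Bystander: dark steel lathe chuck, 96 mm wide, 56 mm high. Origin: centre of its underside.
- glue: Bystander: white glue bottle, 56 mm wide, 120 mm high. Origin: centre of its underside.
- blank: Bystander: standing round wood blank, 72 mm wide, 80 mm high. Origin: centre of its underside.
Not all that is in view belongs to the job. There is more than one size of the scraper; the one meant has the size given above.

How it is judged (in metres and radians):
On the way, in this order (a step that is already met when the one before it is completed fails the run):
1. both tools lie flat in their own compartments, right way round, let go, the keeper still drawn back (travel under 25 mm) (x of scraper in the frame of pocket_scraper between -0.01 and 0.01 m and y of scraper in the frame of pocket_scraper between -0.009 and 0.009 m and z of scraper in the frame of pocket_scraper between -0.004 and 0.004 m and angle between each of scraper, spanner's own z axis and vertical below 0.07 rad and angle between the x axis of scraper and the x axis of pocket_scraper, either way round below 0.15 rad and x of scraper_tip in the frame of pocket_scraper above 0.08 m and x of spanner in the frame of pocket_spanner between -0.01 and 0.01 m and y of spanner in the frame of pocket_spanner between -0.009 and 0.009 m and z of spanner in the frame of pocket_spanner between -0.004 and 0.004 m and angle between the x axis of spanner and the x axis of pocket_spanner, either way round below 0.15 rad and x of spanner_jaw in the frame of pocket_spanner above 0.06 m and contact force between the fingers and scraper below 0.1 N and contact force between the fingers and spanner below 0.1 N and linear speed of each of scraper, spanner below 0.02 m/s and value of joint keeper below 0.025 m), for 0.2 s.
2. the keeper bar is fully home (within 3 mm of its end stop) (value of joint keeper above 0.057 m), for 0.2 s.
At the end, for the whole second after the job is handed in: Both tools at rest, released and flat (tilt under 0.07 rad, within 4 mm of the floor) in their own compartments: origins within 10 mm lengthways, 9 mm sideways, heading within 0.15 rad, blade and jaws to the tray's +x; keeper within 3 mm of its end stop (x of scraper in the frame of pocket_scraper between -0.01 and 0.01 m and y of scraper in the frame of pocket_scraper between -0.009 and 0.009 m and z of scraper in the frame of pocket_scraper between -0.004 and 0.004 m and angle between each of scraper, spanner's own z axis and vertical below 0.07 rad and angle between the x axis of scraper and the x axis of pocket_scraper, either way round below 0.15 rad and x of scraper_tip in the frame of pocket_scraper above 0.08 m and x of spanner in the frame of pocket_spanner between -0.01 and 0.01 m and y of spanner in the frame of pocket_spanner between -0.009 and 0.009 m and z of spanner in the frame of pocket_spanner between -0.004 and 0.004 m and angle between the x axis of spanner and the x axis of pocket_spanner, either way round below 0.15 rad and x of spanner_jaw in the frame of pocket_spanner above 0.06 m and contact force between the fingers and scraper below 0.1 N and contact force between the fingers and spanner below 0.1 N and linear speed of each of scraper, spanner below 0.02 m/s and value of joint keeper above 0.057 m); the robot touches nothing.
It fails at once if the scraper is dropped (falls free of the gripper faster than 0.7 m/s, about a 25 mm fall) (contact force between the fingers and scraper below 0.05 N and linear speed of scraper above 0.7 m/s).
It fails at once if the spanner is dropped (falls free of the gripper faster than 0.7 m/s, about a 25 mm fall) (contact force between the fingers and spanner below 0.05 N and linear speed of spanner above 0.7 m/s).
It fails at once if the bowl, chuck, glue bottle or blank is moved more than 30 mm (distance of any of bowl, chuck, glue, blank from where it was at the start of the episode above 0.03 m).
It also fails if it takes over 72 s, if anything falls off the work surface, if the arm or the gripper's body presses on something with over 40 N, if the wrist force passes 120 N, or if a joint passes its speed limit or range.

## Working session

There is one attempt and no reset: what is moved stays moved. The work goes in short steps, each a Python script; the robot and the scene stay as the last script left them, time stands still between calls to the robot, and variables do not carry over. Pictures are saved under pics/ and viewed, at most 10 in all, crops included, and the job is handed in when it is done.

```bash
mkdir -p pics; python3 - <<'E'
from plant import bot
import cv2,numpy as np
for n in("scene","top"):
    im=bot.camera(n); cv2.imwrite(f"pics/{n}0.png",im[:,:,::-1]); c=bot.get_calibration(n); print(n,{k:(np.round(v,3).tolist()) for k,v in c.items()})
print({k:np.round(v,3).tolist() for k,v in bot.get_calibration("wrist").items()})
print(bot.read_state())
E
```

```text
scene {'fx': 490.545, 'fy': 490.545, 'cx': 259.228, 'cy': 190.382, 'view': [[0.878, 0.478, -0.015, -447.583], [-0.388, 0.731, 0.562, 168.989], [0.28, -0.487, 0.827, -1559.021], [0.0, 0.0, 0.0, 1.0]]}
top {'fx': 388.024, 'fy': 388.024, 'cx': 261.087, 'cy': 191.466, 'view': [[0.017, -1.0, -0.003, -4.362], [0.99, 0.016, 0.14, -525.972], [-0.14, -0.006, 0.99, -1100.303], [0.0, 0.0, 0.0, 1.0]]}
{'fx': 318.67, 'fy': 318.67, 'cx': 255.42, 'cy': 188.754, 'T_tool_cam': [[-0.0, 0.968, 0.251, 67.44], [1.0, 0.0, -0.001, -0.363], [-0.001, 0.251, -0.968, -158.356], [0.0, 0.0, 0.0, 1.0]]}
{'t': 0.1, 'joint_pos': array([-1.05988469e+00,  3.59328934e-01,  1.11517350e-02, -2.93364933e-04,
       -1.22405702e+00, -2.88104524e-01]), 'qvel': array([-0.00063193, -0.00237542,  0.00190045,  0.00184538,  0.00018683,
        0.00028962]), 'tau': array([-2.06312514e-03, -5.84161663e+01,  2.93751776e+01,  7.01551393e+00,
        1.01268434e-02, -6.25587109e-05]), 'tcp_pos': array([ 149.03675587, -657.91062977,  225.7107918 ]), 'eef_rot': array([-1.11123598e-01,  9.93806324e-01,  7.15976577e-04, -1.52589092e-04]), 'contact_force': array([-0.35803566, -0.83462372, -0.40045074]), 'moment': array([-0.00032993,  0.05170674, -0.04902149]), 'finger_force': 0.0, 'width': 87.72379911115743}
```

View pics/top0.png

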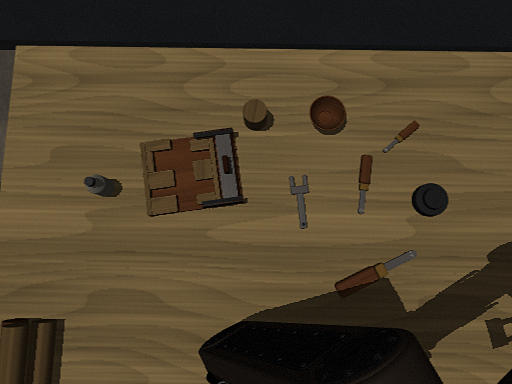

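View pics/scene0.png

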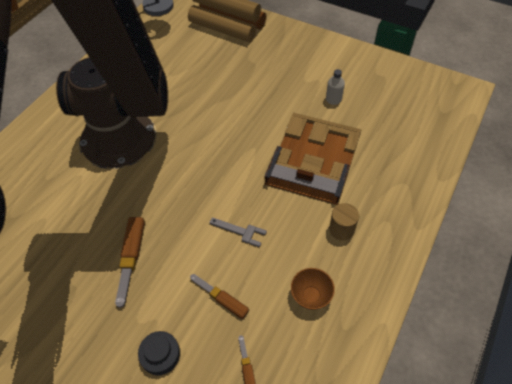

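The top view shows the spanner at (301,202), jaws up. The tray is centred near (192,173), with its keeper on the right at (228,167). There are three things that could be taken for the scraper:
- a large one at (376,274)
- a medium one at (364,184)
- a small one at (401,137)

I'll measure their lengths to choose.

```bash
cat > h.py <<'E'
from plant import bot
import cv2,numpy as np
from scipy.spatial.transform import Rotation as R
def cam(n,st=None):
    c=bot.get_calibration(n); K=np.array([[c["fx"],0,c["cx"]],[0,c["fy"],c["cy"]],[0,0,1]])
    if n=="wrist":
        T=np.eye(4);T[:3,:3]=R.from_quat(st["eef_rot"]).as_matrix();T[:3,3]=st["tcp_pos"]; T=T@np.array(c["T_tool_cam"])
    else: T=np.linalg.inv(np.array(c["view"]))
    d=np.array(c.get("distortion",c.get("dist",np.zeros(5))),float)
    return K,T,d
def ray(cm,px,z):
    K,T,d=cm
    p=cv2.undistortPoints(np.float64(px).reshape(-1,1,2),K,d)[:,0]
    D=np.c_[p[:,0],-p[:,1],-np.ones(len(p))]@T[:3,:3].T
    return T[:3,3]+D*((z-T[2,3])/D[:,2])[:,None]
def proj(cm,P):
    K,T,d=cm; q=(np.atleast_2d(P)-T[:3,3])@T[:3,:3]
    q=q/-q[:,2:]; return np.c_[K[0,0]*q[:,0]+K[0,2],-K[1,1]*q[:,1]+K[1,2]]
def down(yaw):  # tool z down, tool y (closing line) at world angle yaw
    y=np.array([np.cos(yaw),np.sin(yaw),0]);z=np.array([0,0,-1.]);x=np.cross(y,z)
    return R.from_matrix(np.c_[x,y,z]).as_quat()
def snap(n,f=None):
    st=bot.read_state(); im=bot.camera(n)[:,:,::-1].copy()
    if f: cv2.imwrite("pics/"+f,im)
    return im,cam(n,st)
E
python3 - <<'E'
from h import *
c=cam("top")
for n,px,z in[("big",[(336,290),(415,253)],10),("med",[(366,154),(362,214)],10),("small",[(418,123),(384,152)],10),("span",[(298,176),(304,228)],6),
 ("tray",[(148,214),(141,143),(186,174)],20),("keepgrip",[(227,164)],69),("rails",[(195,135),(238,129),(202,206),(246,201)],46),("bowl/blank/glue/chuck",[(328,115),(257,122),(103,186),(430,199)],20)]:
    P=ray(c,px,z); print(n,P[:,:2].round().tolist(),np.linalg.norm(P[0]-P[1]).round() if len(P)>1 else '')
im=cv2.imread("pics/top0.png"); 
a=cv2.resize(im[115:225,125:250],None,fx=4,fy=4,interpolation=3);b=cv2.resize(im[115:225,280:440],None,fx=2.5,fy=2.5,interpolation=3)
o=np.zeros((440,500+0,3),np.uint8); o=a
cv2.imwrite("pics/crop1.png",np.clip(np.hstack([cv2.copyMakeBorder(b,0,440-b.shape[0],0,0,0)[:, :300],a]).astype(int)*2,0,255).astype(np.uint8))
print(bot.get_calibration("wrist").keys())
E
```

```text
big [[245.0, -217.0], [355.0, -450.0]] 257.0
med [[650.0, -313.0], [467.0, -297.0]] 184.0
small [[750.0, -474.0], [657.0, -367.0]] 142.0
span [[579.0, -107.0], [423.0, -125.0]] 158.0
tray [[456.0, 337.0], [671.0, 371.0], [578.0, 230.0]] 218.0
keepgrip [[600.0, 103.0]] 
rails [[691.0, 203.0], [711.0, 76.0], [479.0, 174.0], [496.0, 47.0]] 129.0
bowl/blank/glue/chuck [[768.0, -196.0], [742.0, 20.0], [537.0, 477.0], [514.0, -496.0]] 218.0
dict_keys(['fx', 'fy', 'cx', 'cy', 'T_tool_cam'])
```

View pics/crop1.png

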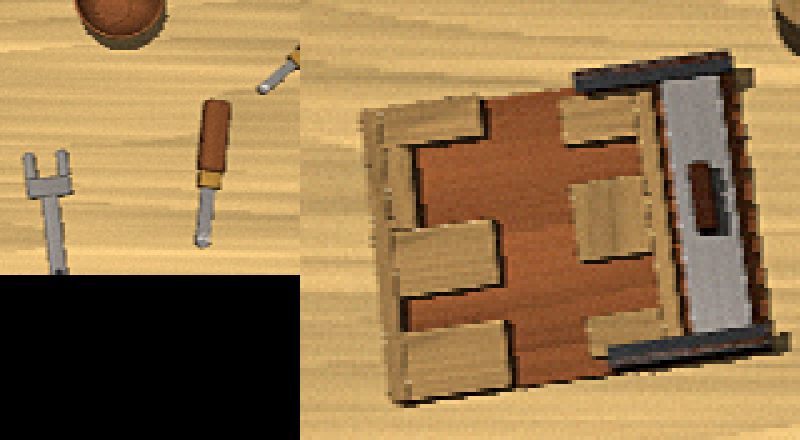

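Measured lengths are 257, 184 and 142 mm, so the medium scraper at (364,184) is the right one. The close crop confirms it: handle up, nose down at (203,243) in the crop. In the tray, the wide head pocket is upper left and the narrow blade pocket lower left, so tray +x points to image left. Next are closer wrist views of the tools and the tray.

```bash
python3 - <<'E'
from h import *
import pickle
out=[]
for i,(p,f) in enumerate([((555,-215,200),"w_tools.png"),((575,205,200),"w_tray.png")]):
    bot.move_ptp(p,down(np.pi/2)); bot.pause(.3)
    im,c=snap("wrist",f); out.append(c)
    cv2.imwrite("pics/b"+f,np.clip(im.astype(int)*1.7,0,255).astype(np.uint8))
    print(bot.read_state()["joint_pos"].round(2),bot.read_state()["t"])
pickle.dump(out,open("cams.pkl","wb"))
E
```

```text
[-0.04  0.25 -0.21  0.   -1.11 -1.53] 2.6083
[ 0.66  0.27 -0.18  0.   -1.12 -2.23] 4.5083
```

View pics/bw_tools.png

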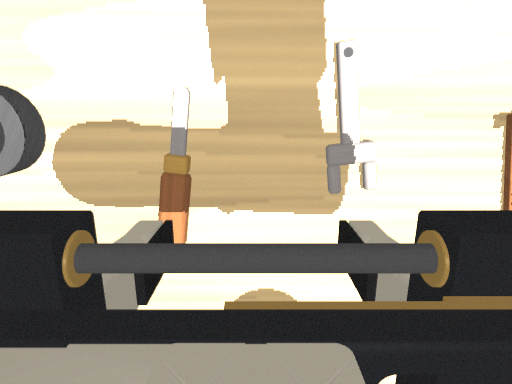

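View pics/bw_tray.png

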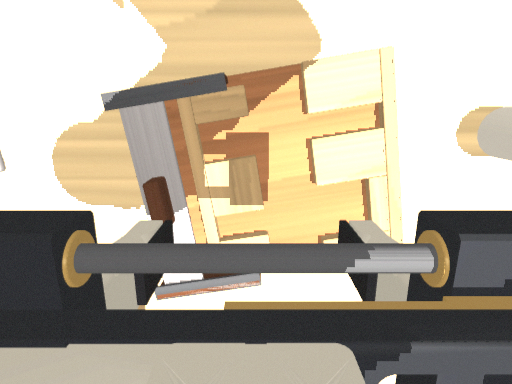

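In the tools view:
- The spanner tail end is at (345.5,41) and the jaw ends at (334,192) and (370,188).
- The scraper nose is at (182,88), the blade/ferrule edge at (178,155), the ferrule/handle edge at (176,174), and the handle centre at row 200 is column 175.

In the tray view the channel-side wall corners are at (302,65), (306,112), (310,141), (316,186), (248,86), (246,118), (257,157) and (263,205). I'll fit the poses from these.

```bash
python3 - <<'E'
from h import *
import pickle,json
ct,cr=pickle.load(open("cams.pkl","rb"))
s=ray(ct,[(182,88)],14); hnd=ray(ct,[(175,200),(176,174)],22); b=ray(ct,[(178,155)],22)
print("nose",s,"hnd",hnd,"bl/fer",b)
u=(s-hnd[0])[0,:2];u/=np.linalg.norm(u);print("scr heading",np.degrees(np.arctan2(u[1],u[0])),"origins",s[0,:2]-100*u,hnd[1,:2]-8*u,b[0,:2]-28*u)
t=ray(ct,[(345.5,41)],10);j=ray(ct,[(334,192),(370,188)],10).mean(0);v=(j-t)[0,:2];print("span len",np.linalg.norm(v));v/=np.linalg.norm(v)
print("span heading",np.degrees(np.arctan2(v[1],v[0])),"origin",t[0,:2]+80*v,j[:2]-80*v)
px=np.float32([(302,65),(306,112),(310,141),(316,186),(248,86),(246,118),(257,157),(263,205),(392,48)])
tr=np.float64([(30,112),(30,61),(30,35),(30,-16),(-30,112),(-30,69),(-30,27),(-30,-33),(120,112)])
g=cv2.cvtColor(cv2.imread("pics/w_tray.png"),6)
px2=cv2.cornerSubPix(g,px.reshape(-1,1,2).copy(),(3,3),(-1,-1),(3,50,.01))[:,0]
for P in(px,px2):
    W=ray(cr,P,24)[:,:2]
    ok=[0,1,2,3,5,6,7,8]
    for it in range(2):
        A=tr[ok];B=W[ok];H=(A-A.mean(0)).T@(B-B.mean(0));U,S,Vt=np.linalg.svd(H);Rm=Vt.T@np.diag([1,np.linalg.det(Vt.T@U.T)])@U.T;tt=B.mean(0)-Rm@A.mean(0)
        r=(W-tr@Rm.T-tt); ok=[i for i in range(9) if np.linalg.norm(r[i])<5]
    print("tray",tt,np.degrees(np.arctan2(Rm[1,0],Rm[0,0])),"\n",(r@Rm).round(1).tolist())
E
```

```text
nose [[ 469.23161917 -291.32934911   14.        ]] hnd [[ 587.30298551 -304.14871141   22.        ]
 [ 558.10598795 -301.20432058   22.        ]] bl/fer [[ 537.52994162 -297.78253857   22.        ]]
scr heading 173.80349765735295 origins [ 568.64737467 -302.1232158 ] [ 566.05924839 -302.06782991] [ 565.36635316 -300.80482125]
span len 156.40752592904448
span heading 6.687359069224228 origin [ 503.34718717 -115.42246993] [ 499.77915498 -115.84081933]
tray [581.91636751 237.3587816 ] 99.404915015421 
 [[1.0, -2.3], [-0.7, 3.4], [-0.3, -0.5], [0.2, 1.3], [5.2, -13.0], [-2.1, -0.5], [2.4, -0.0], [0.3, 6.5], [-0.6, -1.3]]
tray [579.697043   236.93567255] 98.77806515263565 
 [[-0.6, -1.5], [0.4, 0.7], [-0.6, -2.5], [1.2, 1.8], [4.2, -15.5], [-0.5, -0.8], [-0.2, -0.9], [0.8, 3.9], [-0.5, -0.8]]
```

Both poses fit well: tray about (579.7, 236.9) at 98.8°, residuals about 1 mm. Next is grasping the scraper, with a wrist look at its butt end afterwards.

```bash
cat >> h.py <<'E'
TR=np.array([579.7,236.9]);TA=np.radians(98.8)
def tray(x,y): return TR+np.array([[np.cos(TA),-np.sin(TA)],[np.sin(TA),np.cos(TA)]])@[x,y]
def grasp(o,yaw,force,name):
    q=down(yaw)
    bot.move_gripper(88); bot.move_ptp([*o,80],q); bot.line_to([*o,3],120); bot.pause(.1)
    print("tcp",bot.read_state()["tcp_pos"].round(1))
    bot.move_gripper(10,force); bot.pause(.2)
    s=bot.read_state();print("w",s["width"],"ff",s["finger_force"])
    bot.line_to([*o,130],150); bot.pause(.3)
    s=bot.read_state();im,c=snap("wrist",name+"_raw.png")
    cv2.imwrite(f"pics/{name}.png",np.clip(im[:240].astype(int)*1.7,0,255).astype(np.uint8))
    T=np.eye(4);T[:3,:3]=R.from_quat(s["eef_rot"]).as_matrix();T[:3,3]=s["tcp_pos"]
    print("w",s["width"],"F",s["contact_force"].round(1),"M",s["moment"].round(2),"t",s["t"],"j6",s["joint_pos"][5])
    return T,c
E
python3 - <<'E'
from h import *
import pickle
T,c=grasp((566.5,-301.8),np.radians(263.8),30,"gscr")
# predicted butt corners (tool x toward butt), top at tool z ~ 2-22
P=np.array([[80,16,-20],[80,-16,-20],[60,16,-20],[60,-16,-20],[0,16,-20]]);print(proj(c,P@T[:3,:3].T+T[:3,3]).round(1))
pickle.dump((T,c),open("gscr.pkl","wb"))
E
```

```text
tcp [ 567.2 -302.     3.9]
w 31.714271068166912 ff 29.99957263469696
w 31.51959068064699 F [ 0.5  0.1 -1.2] M [-0.13  0.11 -0.01] t 11.2833 j6 1.6486385922925735
[[293.8  74.8]
 [215.8  74.9]
 [292.3 124.5]
 [217.3 124.5]
 [288.6 253.3]]
```

View pics/gscr.png

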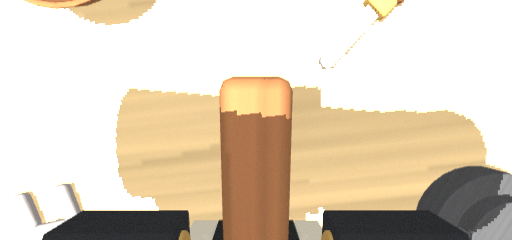

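The scraper is gripped squarely, its butt at row 77 against 75 predicted (within 1 mm). I'll place it now, feeling for the floor.

```bash
cat >> h.py <<'E'
def place(x,y,zc,name):
    o=tray(x,y); q=down(np.radians(188.8)); bot.move_ptp([*o,130],q)
    bot.line_to([*o,zc+8],120); bot.pause(.25); f0=bot.read_state()["contact_force"][2]; z=zc+8
    while z>zc-1.5:
        z-=1; bot.line_to([*o,z],20); bot.pause(.05); f=bot.read_state()["contact_force"][2]-f0
        if f>4: break
    s=bot.read_state();print("stop z",z,"f",f,s["tcp_pos"].round(1),"err",(s["tcp_pos"][:2]-o).round(1))
    bot.move_gripper(s["width"]+6); bot.pause(.1); bot.move_gripper(60); bot.line_to([*o,130],180)
    im,c=snap("top",name+"_top.png")
    a=cv2.resize(im[115:225,125:250],None,fx=4,fy=4,interpolation=3);cv2.imwrite(f"pics/{name}.png",np.clip(a.astype(int)*2,0,255).astype(np.uint8))
    print("t",bot.read_state()["t"])
E
python3 - <<'E'
from h import *
import pickle
place(-1,48,13,"pscr")
T,c=grasp((501.5,-115.6),np.radians(96.7),50,"gspn")
P=np.array([[80,10,-9],[80,-10,-9],[60,10,-9],[60,-10,-9],[0,10,-9]]);print(proj(c,P@T[:3,:3].T+T[:3,3]).round(1))
E
```

```text
stop z 12 f 9.354644699424956 [532.4 228.6  12.9] err [-0. -0.]
t 19.2583
tcp [ 502.3 -115.4    3.8]
w 19.54258689377819 ff 49.99964118003845
w 19.415068372505747 F [-0.1  0.3 -3.7] M [-0.02 -0.   -0.01] t 24.75 j6 -1.609211594607522
[[278.6  76.9]
 [233.5  76.9]
 [277.8 122.9]
 [234.2 122.9]
 [275.7 243.6]]
```

View pics/gspn.png

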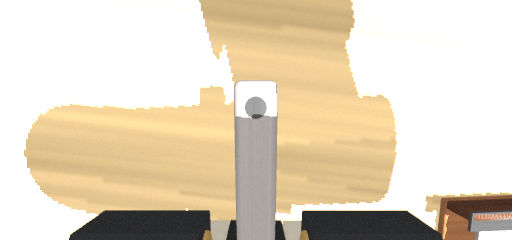

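The scraper was set down with contact at floor height. The spanner is gripped straight, its tail end at row 81 against 77 predicted, so I'll correct 1.7 mm lengthways and place it.

```bash
python3 - <<'E'
from h import *
place(-1.7,-48,13,"pspn")
bot.move_ptp([*tray(-20,0),300],down(np.radians(98.8)));bot.pause(.2)
im,c=snap("top","after_top.png")
a=cv2.resize(im[115:225,125:250],None,fx=5,fy=5,interpolation=3);cv2.imwrite("pics/after.png",np.clip(a.astype(int)*2,0,255).astype(np.uint8))
im,c=snap("wrist","after_w.png");print(bot.read_state()["t"])
import pickle;pickle.dump(c,open("after.pkl","wb"))
im[240:]=0
cv2.imwrite("pics/after2.png",np.vstack([np.clip(im[:240].astype(int)*1.2,0,255).astype(np.uint8),cv2.resize(np.clip(a.astype(int)*2,0,255).astype(np.uint8),(409,360))[:, :] if 0 else cv2.copyMakeBorder(cv2.resize(np.clip(a.astype(int)*2,0,255).astype(np.uint8),(400,352)),0,0,0,112,0)]))
E
```

```text
stop z 12 f 10.203302270390937 [627.5 242.7  13. ] err [0.1 0.1]
t 32.3667
34.075
```

View pics/after2.png

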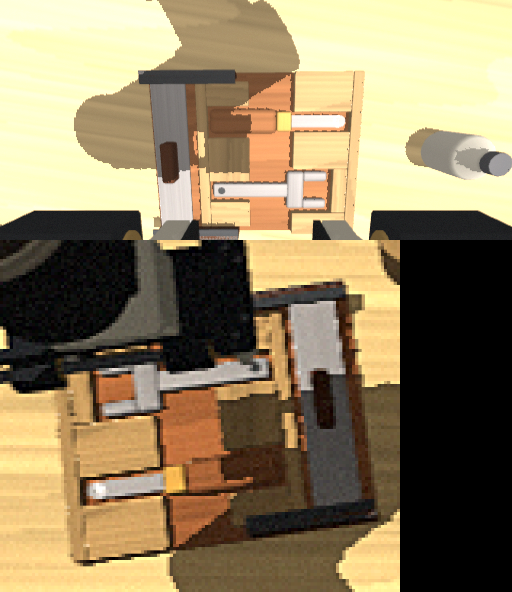

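Both tools lie in their compartments the right way round: scraper at (280,121), spanner at (270,190). The grip block is at about (169,162). I'll project its candidate positions to get the keeper travel.

```bash
python3 - <<'E'
from h import *
import pickle
c=pickle.load(open("after.pkl","rb"))
for j in(0,5,10):
    print(j,[proj(c,[[*tray(-134+j+dx,y),z] for y in(25,-25)]).round(0).tolist() for dx,z in((-8,69),(8,69),(8,41),(22,41))])
im=cv2.imread("pics/after_w.png");print([(im[r,150:195].max(1)).tolist() for r in(155,165)])
E
```

```text
0 [[[155.0, 142.0], [158.0, 182.0]], [[168.0, 142.0], [171.0, 182.0]], [[174.0, 140.0], [176.0, 178.0]], [[185.0, 140.0], [187.0, 178.0]]]
5 [[[159.0, 142.0], [162.0, 182.0]], [[172.0, 142.0], [175.0, 182.0]], [[178.0, 140.0], [180.0, 178.0]], [[189.0, 140.0], [191.0, 178.0]]]
10 [[[163.0, 142.0], [166.0, 182.0]], [[177.0, 142.0], [179.0, 182.0]], [[182.0, 140.0], [184.0, 178.0]], [[193.0, 140.0], [194.0, 178.0]]]
[[134, 133, 132, 133, 129, 82, 99, 95, 93, 96, 71, 56, 57, 58, 60, 59, 57, 57, 59, 60, 58, 55, 54, 46, 46, 45, 49, 66, 100, 102, 103, 100, 101, 102, 101, 102, 103, 102, 97, 87, 101, 102, 103, 104, 104], [135, 134, 133, 136, 133, 132, 93, 99, 93, 93, 95, 62, 57, 61, 58, 61, 59, 58, 59, 60, 59, 58, 55, 51, 48, 48, 44, 50, 77, 102, 100, 101, 98, 101, 100, 100, 102, 102, 102, 95, 150, 102, 114, 199, 182]]
```

The edges give a keeper travel of about 5 mm. I'll grip the block at tray x −129 and slide it home in steps, watching the force.

```bash
python3 - <<'E'
from h import *
q=down(np.radians(98.8)); z=49
bot.move_gripper(60); bot.move_ptp([*tray(-129,0),130],q); bot.line_to([*tray(-129,0),z],120)
bot.move_gripper(8,20); bot.pause(.2); s=bot.read_state(); print("w",s["width"],s["contact_force"].round(1))
ax=tray(1,0)-tray(0,0); f0=s["contact_force"][:2]@ax
bot.line_to([*tray(-85,0),z],50); s=bot.read_state();print((s["contact_force"][:2]@ax-f0).round(1),s["contact_force"].round(1))
x=-85
while x<-66:
    x+=1; bot.line_to([*tray(x,0),z],25); bot.pause(.05); s=bot.read_state(); f=s["contact_force"][:2]@ax-f0
    print(x,f.round(1),end="; ")
    if f<-25: break
bot.pause(.3); s=bot.read_state();Ri=np.array([ax,[-ax[1],ax[0]]]);print("tcp tray",(Ri@(s["tcp_pos"][:2]-TR)).round(1),s["contact_force"].round(1),s["t"])
bot.move_gripper(40); bot.line_to([*tray(x,0),140],150)
bot.move_ptp([*tray(-40,0),300],q);bot.pause(.2)
im,c=snap("wrist","fin_w.png"); cv2.imwrite("pics/fin.png",np.clip(cv2.resize(im[50:240,100:400],None,fx=2.5,fy=2.5).astype(int)*1.2,0,255).astype(np.uint8))
for j in(57,60): print(j,proj(c,[[*tray(-134+j+22,0),41]]),proj(c,[[*tray(-134+j-8,0),69],[*tray(-134+j+8,0),69]]).round(1))
g=im.max(2)
print(bot.read_state()["t"])
E
```

```text
w 16.065409526029555 [ 0.4 -0.7  1.1]
2.1 [-4.6  0.7  4.8]
-84 1.6; -83 -0.8; -82 -0.7; -81 -1.1; -80 -1.2; -79 -0.8; -78 -0.4; -77 -0.9; -76 -0.2; -75 -1.4; -74 -1.0; -73 -0.6; -72 -3.2; -71 -8.6; -70 -13.2; -69 -17.0; -68 -22.0; -67 -26.2; tcp tray [-72.9   0.4] [  8.7 -26.4   3.7] 43.65
57 [[244.59823019 160.04693263]] [[219.5 163.7]
 [232.5 163.7]]
60 [[246.87704858 160.04660513]] [[221.9 163.7]
 [234.9 163.7]]
46.0
```

View pics/fin.png

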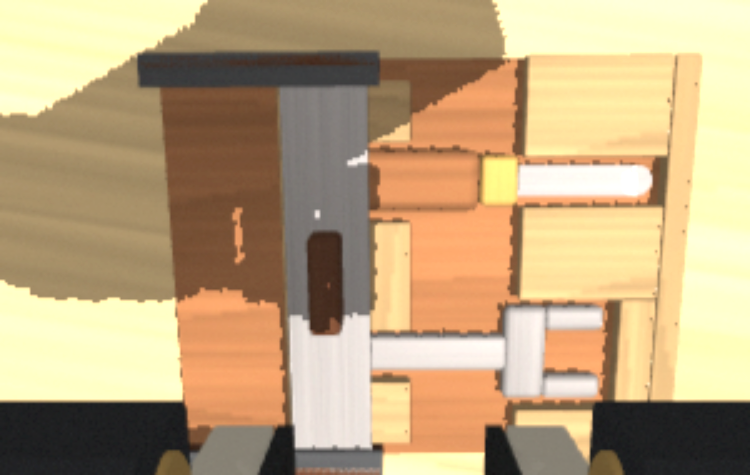

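The picture shows the keeper against its stop, its bar edge at about (248,160) against 246.9 predicted for full travel. The steady force rise began at tray x −72, where the stop was expected (−74). Both tools lie flat and the gripper is clear, so I'll hand in.

```bash
python3 -c "
from plant import bot
print(bot.close_job())"
```

```text
the job is handed in; nothing more can be done
None
```

The job is handed in, with no verdict returned: the scraper and spanner lie flat in their compartments, the keeper bar is home against its stop, the other things on the bench were left alone, and it took about 46 s of the 72 s allowed.

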